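Put the carving set back in its fitted tray

ROBOT

A 6-joint arm with a two-finger parallel gripper is mounted at the origin on the work surface. World frame = base frame: x ahead of the robot, y to its left, z up, the work surface at z = 0. Lengths are in m, angles in rad, forces in N, time in s.
With the tool pointing down it reaches from about 0.275 to 0.75 m from the base axis. Payload 10.2 kg.
Tool frame: the origin (TCP) lies on the centre line of the jaws, within the pads' length; the fingertips stand tips_ahead ahead of it and the grasp point (between the pads) lies 5 mm behind it (tips_ahead is the distance from the TCP to the fingertips, in m); z points along the fingers, y is the direction in which the jaws open and shut (so a half turn about z gives the same grasp; the last joint's range is limited). The gripper opens to 88 mm and grips with 3 to 60 N. Pads are 18 mm wide; open, the fingers measure 123 mm over their backs; the gripper's body (75 mm by 187 mm) begins 45 mm behind the grasp point.
Start: joints at [1.079, 0.313, 1.498, -0, 1.331, -0.223], TCP at [0.139, 0.506, 0.253] pointing down, gripper open.
Joint ranges: [-2.94, 2.94], [-0.97, 2.17], [0.19, 2.56], [-1.23, 4.37], [0.02, 3.11], [-2.88, 2.88]. Speed limits (rad/s): [2.39, 2.39, 3.01, 3.14, 3.14, 3.14].

INTERFACE

Orientations are given as a 3x3 rotation matrix whose columns are the frame's x, y, z axes.
In Python, from workcell import * gives the robot as it stands.
- The arm moves only by the shell command python3 -m inch 'ROWS' [FORCE]. ROWS is JSON, a list that holds one entry, the list of rows, each a list of 7 numbers: the finger opening in m, from 0 to 0.0881, then the shift along the world's x, y, z in m, then the turn, a rotation vector about the world's x, y, z in degrees. A call has 1 to 20 rows; each row is the pose to reach, as a shift and turn from the pose commanded when the call began; what a row does not reach only later rows make up. A row lasts 1/10 s, in which the tool goes at most 50 mm and 8.59 degrees, less where a joint would pass 70% of its speed; a pose out of reach is approached as far as the arm can. A call with a gripper value outside its range is refused whole. The fingers move at their own pace and stop on an object; FORCE is the grip in N (left out, the last holds). Time passes only in rows, so rows that repeat a pose let the fingers close. It gives the time, the measured TCP pose, the force and the opening at its end, in the units of the state.
- observe(): the state, without advancing time (a new reading comes with each control period).
- capture(name): name is "scene" or "top" or "wrist"; returns (picture, depth): 400x640x3 uint8, red, green, blue; 400x640 float32, m along the optical axis (not along the pixel's ray), 0 where there is no reading.
- camera_info(name): a dict with "vfov" (degrees; the focal length in pixels is half the picture's height over the tangent of half this angle, whatever the lens; pixels are square), "cx", "cy" (the principal point, pixels), "camera_from_world" (4x4, takes a point from world to camera coordinates); the wrist camera has in their place "hand_eye" (4x4, takes a point from camera to tool coordinates, whose origin is the TCP and whose axes are the flange's). Camera axes: x right, y down, z forward; pixel columns grow to the right and rows downward; lengths in m; the calibration is good to about 2 mm. The wrist camera is an equidistant fisheye: a pixel r from the principal point sees the ray r / f radians off the axis. A picture is of the moment at which its call begins: read the wrist's pose just before it. camera_info takes no time and is no camera call.
- hand_in(): hands the job in, once; it reports no verdict.
The state is a dict: "t": time; "joint_pos": joint angles; "dq": joint speeds; "tau": joint torques, N m; "ee_pos": TCP position; "orientation": TCP orientation; "ft_force": force on the tool from outside, world axes, zero at the start; "ft_torque": the same for the moment, N m; "width": finger opening in m.
Only numpy, scipy, OpenCV 4.12 (cv2) and the standard library are available. Lean on these libraries where they do the work, as an engineer would, in place of code of your own. Each camera call takes 0.05 s, during which the arm holds its last target.

TASK

Put the carving set back in its tray: lay each of the three gouges in the rest whose blade notch fits its width, fully down in both notches with its handle in the handle notch and hollow side up, and lay the mallet with its head flat on its bed between the two cheeks and its handle in its notch. The awl and the file only look like part of the set: leave them lying where they are.

Things in the scene. Friction and masses are not known exactly. Their poses are not given: they have to be found in the camera images.
- gouge_narrow: Narrowest carving gouge, 190 mm, 75 g. Bright steel channel blade 9 mm wide, hollow up, edge at x = 104 mm, underside 2 mm below handle axis. Octagonal wooden handle, 22 mm across flats, x = -86 to 14, lying on the bench (axis 11 mm up), then brass ferrule to 26. Origin: underside of handle near the balance point; grip across the handle here. x: butt to edge, z up.
- gouge_medium: Middle carving gouge, 190 mm, 75 g. Bright steel channel blade 18 mm wide, hollow up, edge at x = 104 mm, underside 2 mm below handle axis. Octagonal wooden handle, 22 mm across flats, x = -86 to 14, lying on the bench (axis 11 mm up), then brass ferrule to 26. Origin: underside of handle near the balance point; grip across the handle here. x: butt to edge, z up.
- gouge_wide: Widest carving gouge, 190 mm, 75 g. Bright steel channel blade 32 mm wide, hollow up, edge at x = 104 mm, underside 2 mm below handle axis. Octagonal wooden handle, 22 mm across flats, x = -86 to 14, lying on the bench (axis 11 mm up), then brass ferrule to 26. Origin: underside of handle near the balance point; grip across the handle here. x: butt to edge, z up.
- mallet: Wooden block mallet, 220 g, lying flat. Square head 85 long x 52 wide x 50 mm high, x = -8 to 77; in line with it a round handle 26 thick, x = -92 to -8, axis 25 mm up. Origin: underside of head, 8 mm in from its handle end. Balance point at x = 20: grip across the 52 mm of the head there, in its upper half. x: handle to head, z up.
- rest_narrow: Fixed wooden rest for the narrow gouge, 198 x 78 mm, one of four in the tray. Handle batten at x = -71 to -53 mm: notch 26 wide at its bottom (z 22), 40 at the mouth (z 35). Blade batten at x = 60 to 76: notch 13 wide at bottom (z 31), 27 at mouth (z 44). Origin: underside, centre line, 6 mm above bench; x: handle to blade, z up. Gouge home: origin at z 22, axes as these.
- rest_medium: Fixed wooden rest for the medium gouge, 198 x 78 mm, one of four in the tray. Handle batten at x = -71 to -53 mm: notch 26 wide at its bottom (z 22), 40 at the mouth (z 35). Blade batten at x = 60 to 76: notch 22 wide at bottom (z 31), 36 at mouth (z 44). Origin: underside, centre line, 6 mm above bench; x: handle to blade, z up. Gouge home: origin at z 22, axes as these.
- rest_wide: Fixed wooden rest for the wide gouge, 198 x 78 mm, one of four in the tray. Handle batten at x = -71 to -53 mm: notch 26 wide at its bottom (z 22), 40 at the mouth (z 35). Blade batten at x = 60 to 76: notch 36 wide at bottom (z 31), 50 at mouth (z 44). Origin: underside, centre line, 6 mm above bench; x: handle to blade, z up. Gouge home: origin at z 22, axes as these.
- rest_mallet: Fixed rest for the mallet, 198 x 78 mm; flat bed (z 8) at x = -8 to 77 mm, cheeks 66 apart, tops z 21; handle batten at x = -71 to -53: notch 32 wide at bottom (z 18), 46 at mouth (z 32). Frame as the other rests. Mallet home: origin at z 8, axes as these. The four rests lie side by side, 80 mm apart, in any order, in a tray 356 x 230, walls 30 mm high, 49 mm from the outer rests' centre lines.
- awl: Marking awl, a look-alike to leave lying: gouge handle (octagonal wood, 22 mm, x = -86 to 14, brass ferrule to 26), then a thin round pointed spike 6 mm thick and 58 mm long. 170 mm overall, 50 g. Origin: underside of handle; x: butt to tip, z up.
- file: Flat file, a look-alike to leave lying: gouge handle (octagonal wood, 22 mm, x = -86 to 14, brass ferrule to 26), then a dark flat toothed blade 21 mm wide, 4.5 thick and 64 long with a square end. 190 mm overall, 80 g. Origin: underside of handle; x: butt to end, z up.
Mind the look-alikes: they are no part of the job. Leave any pink or red look-alike of the gouge_wide alone.

How it is judged:
At the end, for the whole second after the job is handed in: Each gouge at rest in its own rest, within 15 mm lengthwise, 8 mm sideways, 5 mm in height of home; mallet on its bed within 20, 10 and 5 mm; all level to 0.1 rad (hollow up) and in line to 0.14 rad. Awl and file within 30 mm of where they lay (x of gouge_narrow in the frame of rest_narrow between -0.015 and 0.015 m and y of gouge_narrow in the frame of rest_narrow between -0.008 and 0.008 m and z of gouge_narrow in the frame of rest_narrow between 0.017 and 0.027 m and angle between each of gouge_narrow, gouge_medium, gouge_wide, mallet's own z axis and vertical below 0.1 rad and angle between the x axis of gouge_narrow and the x axis of rest_narrow, either way round below 0.14 rad and linear speed of each of gouge_narrow, gouge_medium, gouge_wide, mallet below 0.02 m/s and angular speed of each of gouge_narrow, gouge_medium, gouge_wide, mallet below 0.3 rad/s and x of gouge_medium in the frame of rest_medium between -0.015 and 0.015 m and y of gouge_medium in the frame of rest_medium between -0.008 and 0.008 m and z of gouge_medium in the frame of rest_medium between 0.017 and 0.027 m and angle between the x axis of gouge_medium and the x axis of rest_medium, either way round below 0.14 rad and x of gouge_wide in the frame of rest_wide between -0.015 and 0.015 m and y of gouge_wide in the frame of rest_wide between -0.008 and 0.008 m and z of gouge_wide in the frame of rest_wide between 0.017 and 0.027 m and angle between the x axis of gouge_wide and the x axis of rest_wide, either way round below 0.14 rad and x of mallet in the frame of rest_mallet between -0.02 and 0.02 m and y of mallet in the frame of rest_mallet between -0.01 and 0.01 m and z of mallet in the frame of rest_mallet between 0.003 and 0.013 m and angle between the x axis of mallet and the x axis of rest_mallet, either way round below 0.14 rad and distance of each of awl, file from where it was at the start of the episode below 0.03 m); the robot touches nothing.
It fails at once if the awl is taken or pushed away (more than 40 mm) (distance of awl from where it was at the start of the episode above 0.04 m).
It fails at once if the file is taken or pushed away (more than 40 mm) (distance of file from where it was at the start of the episode above 0.04 m).
It also fails if it takes over 112 s, if anything falls off the work surface, if the arm or the gripper's body presses on something with over 40 N, if the wrist force passes 120 N, or if a joint passes its speed limit or range.

## Working session

There is one attempt and no reset: what is moved stays moved. The work goes in short steps, Python scripts to look and compute and a shell command to move; the robot and the scene stay as the last step left them, time stands still between calls to the robot, and variables do not carry over. Pictures are saved under pics/ and viewed, and the job is handed in when it is done.

```bash
ls; mkdir -p pics; python3 - <<'E'
from workcell import *
import cv2,numpy as np
s=observe(); print({k:np.round(v,3).tolist() for k,v in s.items()})
for n in ("scene","top","wrist"):
    i=camera_info(n); print(n,{k:np.round(v,4).tolist() for k,v in i.items()})
    if n!="wrist":
        p,d=capture(n); cv2.imwrite(f"pics/{n}0.png",p[:,:,::-1]); np.savez(f"{n}0.npz",p=p,d=d)
E
```

```text
pics
{'t': 0.0, 'joint_pos': [1.079, 0.313, 1.498, -0.0, 1.331, -0.223], 'dq': [0.001, 0.002, -0.0, -0.0, -0.0, -0.001], 'tau': [-0.001, -40.222, -25.227, 0.069, 0.035, -0.0], 'ee_pos': [0.139, 0.506, 0.252], 'orientation': [[-0.964, 0.266, -0.001], [0.266, 0.964, -0.001], [0.0, -0.001, -1.0]], 'ft_force': [0.859, -0.208, 0.339], 'ft_torque': [0.015, 0.037, 0.06], 'width': 0.088}
scene {'vfov': 43.355, 'cx': 328.8745, 'cy': 201.8344, 'camera_from_world': [[-0.8136, 0.5814, 0.0025, 0.371], [0.467, 0.6559, -0.593, -0.1638], [-0.3464, -0.4813, -0.8052, 1.7042], [0.0, 0.0, 0.0, 1.0]]}
top {'vfov': 57.3269, 'cx': 320.9811, 'cy': 202.8193, 'camera_from_world': [[0.0085, -0.9998, -0.0184, -0.0494], [-0.9812, -0.0048, -0.1927, 0.4117], [0.1926, 0.0197, -0.9811, 0.9747], [0.0, 0.0, 0.0, 1.0]]}
wrist {'vfov': 65.7065, 'cx': 317.2758, 'cy': 201.3601, 'hand_eye': [[0.0006, -0.9557, -0.2944, 0.0762], [1.0, 0.0004, 0.0006, -0.0003], [-0.0004, -0.2944, 0.9557, -0.1322], [0.0, 0.0, 0.0, 1.0]]}
```

View pics/scene0.png

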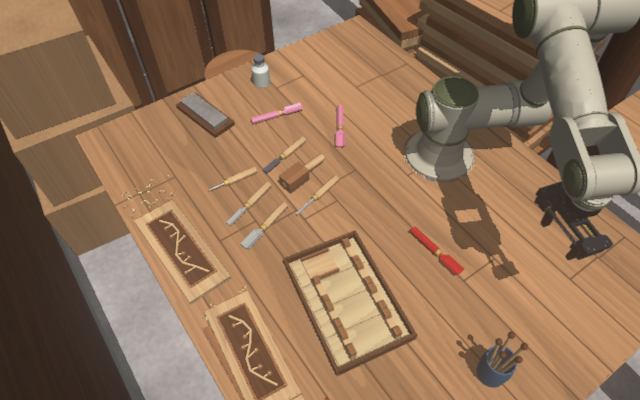

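View pics/top0.png

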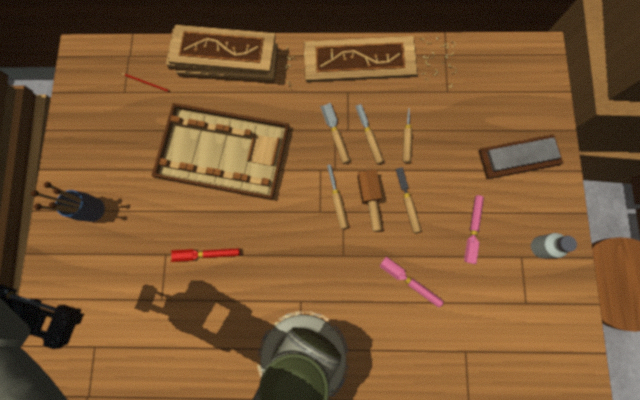

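The top view shows the tray around (222,152). The candidates at (335,132), (370,133), (407,135), (337,196) and (408,200) look like wide, medium, awl, narrow and file, and the mallet is at (371,200). The pink and red pieces are decoys. Next I'll enlarge to confirm.

```bash
python3 - <<'E'
import cv2,numpy as np
p=cv2.imread('pics/top0.png'); s=cv2.imread('pics/scene0.png')
cv2.imwrite('pics/c1.png',cv2.resize(p[95:240,310:440],None,fx=4,fy=4,interpolation=cv2.INTER_CUBIC))
cv2.imwrite('pics/c2.png',cv2.resize(p[95:205,145:300],None,fx=5,fy=5,interpolation=cv2.INTER_CUBIC))
cv2.imwrite('pics/c3.png',cv2.resize(s[130:255,200:345],None,fx=4.5,fy=4.5,interpolation=cv2.INTER_CUBIC))
cv2.imwrite('pics/c4.png',cv2.resize(s[225:375,280:420],None,fx=4,fy=4,interpolation=cv2.INTER_CUBIC))
E
```

```text
(no output)
```

View pics/c1.png

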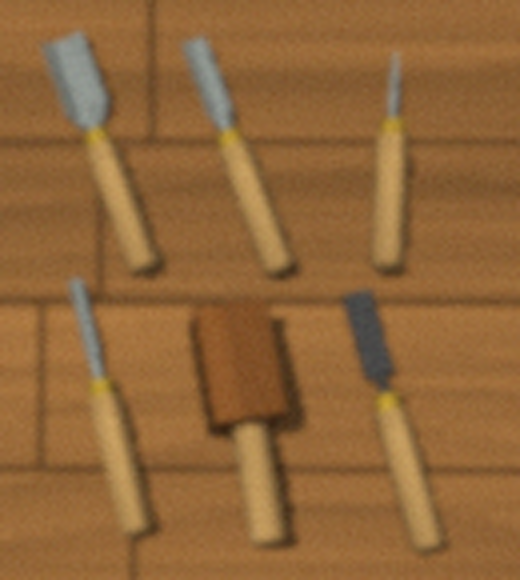

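View pics/c2.png

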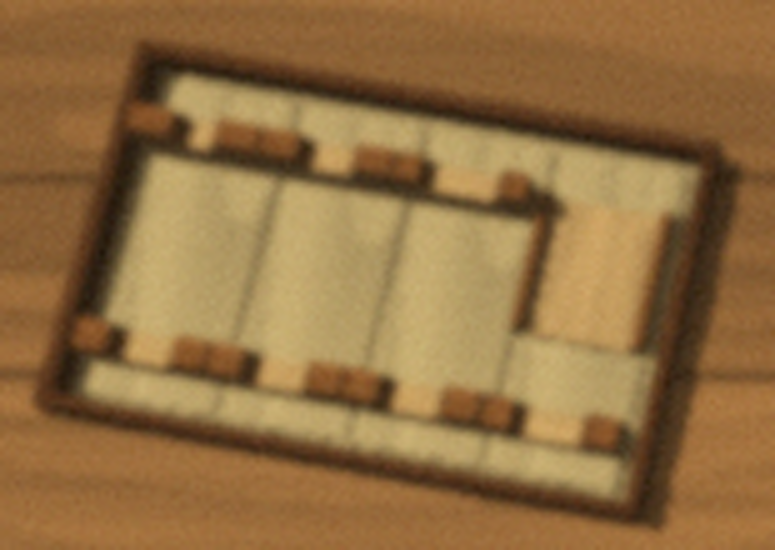

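View pics/c3.png

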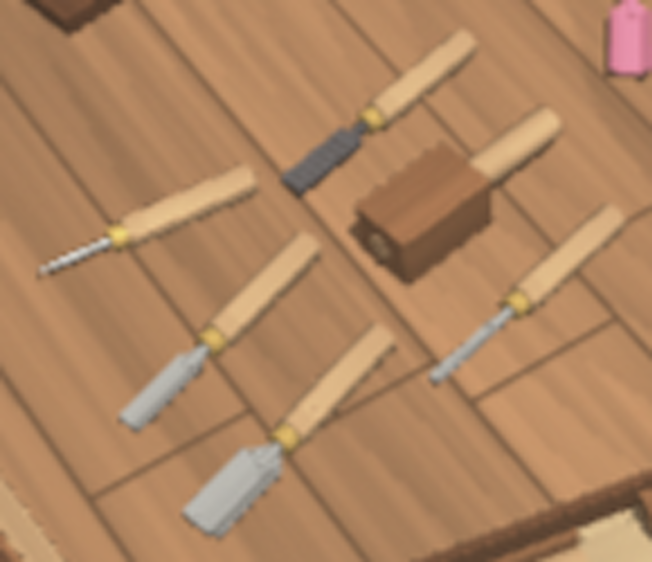

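View pics/c4.png

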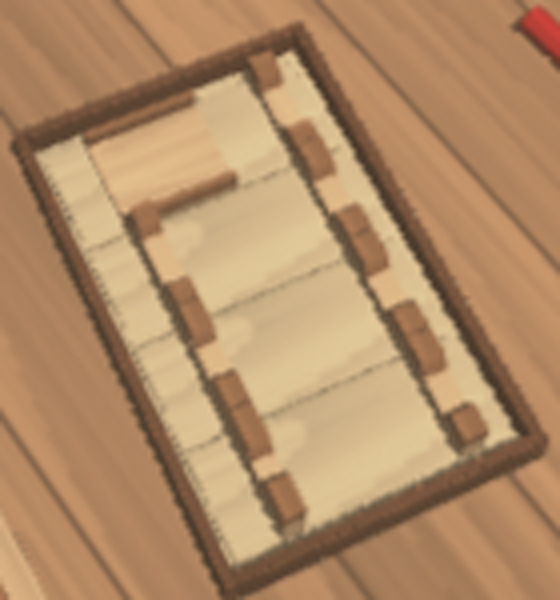

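```bash
cat > h.py <<'E'
import numpy as np,cv2
from workcell import camera_info
def cam(n):
    i=camera_info(n); f=200/np.tan(np.radians(i["vfov"])/2); return f,i["cx"],i["cy"],np.array(i["camera_from_world"])
def pts(n,d):
    f,cx,cy,T=cam(n); v,u=np.mgrid[:400,:640]
    P=np.stack([(u-cx)/f*d,(v-cy)/f*d,d],-1); return (P-T[:3,3])@T[:3,:3]
def plane(n,u,v,z):
    f,cx,cy,T=cam(n); R=T[:3,:3]; o=-R.T@T[:3,3]
    r=np.stack([(np.asarray(u,float)-cx)/f,(np.asarray(v,float)-cy)/f,np.ones(np.shape(u))],-1)@R
    z=np.asarray(z,float); return o+r*((z-o[2])/r[...,2])[...,None]
def fromz(n,u,v,z): return plane(n,u,v,z)
E
python3 - <<'E'
from h import *
for n in("top","scene"):
    a=np.load(n+'0.npz'); W=pts(n,a['d']); z=W[...,2]
    im=np.clip(z*1000*3+60,0,255).astype(np.uint8)
    r=(slice(90,250),slice(145,445)) if n=="top" else (slice(125,375),slice(180,430))
    cv2.imwrite(f'pics/z_{n}.png',cv2.resize(im[r],None,fx=2.6 if n=="top" else 2.4,fy=2.6 if n=="top" else 2.4,interpolation=cv2.INTER_NEAREST))
    print(n,np.median(z[r]),[round(np.std(z[90:98,230:300]),4)],(a['d']==0).mean())
E
```

```text
top 0.0007928734437883139 [np.float64(0.0618)] 0.0038984375
scene 0.0019062593893072206 [np.float64(0.0539)] 0.0039140625
```

View pics/z_top.png

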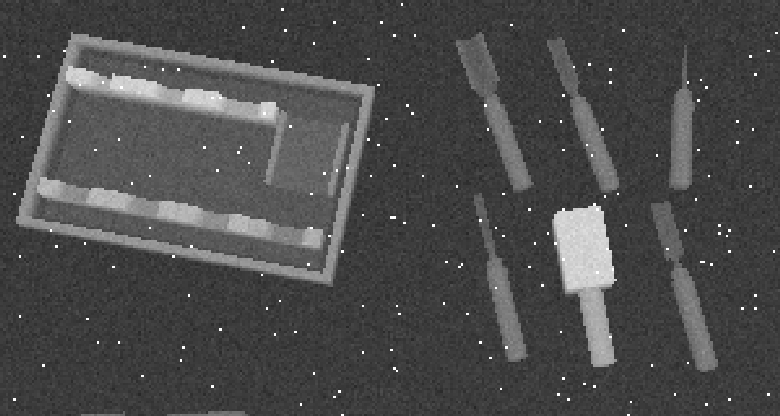

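View pics/z_scene.png

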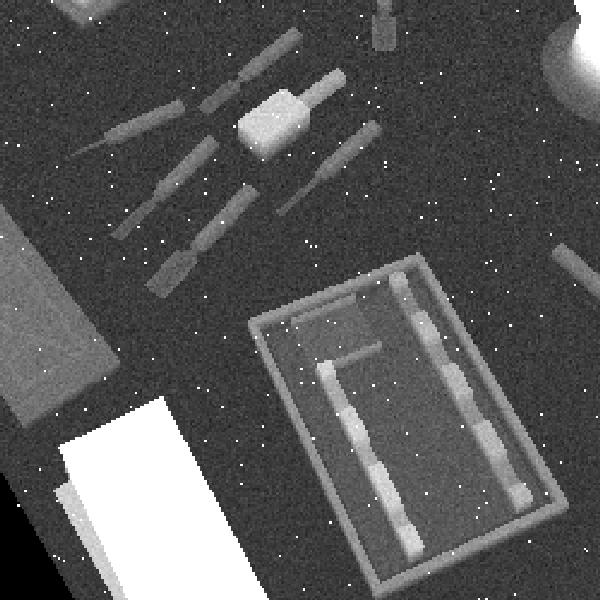

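```bash
cat > seg.py <<'E'
from h import *
def comps(n,d,lo=0.005,mn=60):
    d=cv2.medianBlur(d.astype(np.float32),3); W=pts(n,d); z=W[...,2]
    m=((z>lo)&(z<0.1)&(d>0)).astype(np.uint8)
    k,l,st,c=cv2.connectedComponentsWithStats(m)
    return W,[(l==i,st[i],c[i]) for i in range(1,k) if st[i][4]>mn]
E
python3 - <<'E'
from seg import *
for n in("top","scene"):
    a=np.load(n+'0.npz'); W,C=comps(n,a['d'])
    for m,st,c in C:
        P=W[m]; x,y=P[:,0].mean(),P[:,1].mean()
        if not(0.2<x<0.75 and -0.3<y<0.4) or st[4]>9000: continue
        r=cv2.minAreaRect((P[:,:2]*1000).astype(np.float32))
        print(n,np.round(c),st[4],np.round(r[0],1),np.round(r[1],1),round(r[2],1),'zmax',np.round(np.percentile(P[:,2],95),4))
        # handle points
        H=P[P[:,2]>0.014]
        if len(H)>30:
            mu=H[:,:2].mean(0); _,_,V=np.linalg.svd(H[:,:2]-mu); ax=V[0]; ax=ax*np.sign(ax[0])
            t=(P[:,:2]-mu)@ax; print('   H yaw',round(np.degrees(np.arctan2(ax[1],ax[0])),1),'butt',np.round((mu+ax*np.percentile(t,.5))*1000,1),'tip',np.round((mu+ax*np.percentile(t,99.5))*1000,1),'len',round(np.ptp(t)*1000,1),'from butt +86:',np.round((mu+ax*(np.percentile(t,.5)+.086))*1000,1))
E
```

```text
top [334. 131.] 548 [629.5 -85.9] [193.1  33.5] 19.2 zmax 0.0221
   H yaw 19.0 butt [ 538.3 -116.1] tip [719.5 -53.7] len 193.1 from butt +86: [619.6 -88.1]
top [369. 135.] 446 [ 628.5 -184.2] [192.9  23.4] 18.1 zmax 0.0223
   H yaw 19.4 butt [ 537.3 -214.5] tip [ 717.8 -151.1] len 192.9 from butt +86: [ 618.4 -186. ]
top [407. 142.] 331 [ 617.9 -297. ] [ 22.9 158.1] 85.6 zmax 0.0222
   H yaw -3.8 butt [ 539.5 -290.8] tip [ 694.1 -301.1] len 158.1 from butt +86: [ 625.3 -296.5]
top [337. 202.] 395 [437.6 -88. ] [189.3  22.4] 12.8 zmax 0.0225
   H yaw 13.6 butt [ 346.  -109.5] tip [527.7 -65.6] len 189.3 from butt +86: [429.6 -89.3]
top [408. 201.] 519 [ 429.8 -291.1] [192.8  23. ] 13.7 zmax 0.0223
   H yaw 14.3 butt [ 336.9 -313.1] tip [ 521.5 -266.1] len 192.7 from butt +86: [ 420.2 -291.9]
top [370. 195.] 924 [ 422.  -186.2] [169.2  52.6] 9.4 zmax 0.0509
   H yaw 10.1 butt [ 339.6 -199.7] tip [ 503.6 -170.5] len 169.2 from butt +86: [ 424.3 -184.6]
top [202. 254.] 637 [269.1 277.3] [ 33.2 193.2] 1.5 zmax 0.0223
   H yaw -86.1 butt [265.3 372.2] tip [278.3 181.4] len 193.9 from butt
[... 776 characters left out ...]
2] tip [ 693.7 -301.4] len 156.5 from butt +86: [ 628.4 -296.1]
scene [320. 191.] 313 [437.6 -93. ] [197.9  29.9] 12.8 zmax 0.023
   H yaw 12.9 butt [ 347.6 -108.1] tip [532. -66.] len 197.9 from butt +86: [431.4 -88.9]
scene [250. 201.] 351 [ 630.1 -186.1] [191.   24.9] 15.8 zmax 0.0222
   H yaw 18.9 butt [ 539.8 -213. ] tip [ 717.5 -152.2] len 191.3 from butt +86: [ 621.2 -185.1]
scene [263. 226.] 501 [631.6 -87.6] [190.3  32.9] 19.8 zmax 0.0222
   H yaw 16.9 butt [ 542.1 -113.5] tip [721.5 -58.9] len 190.9 from butt +86: [624.4 -88.5]
scene [437. 251.] 556 [272.  276.1] [ 33.3 189.5] 2.6 zmax 0.0221
   H yaw -84.0 butt [265.4 370.1] tip [284.9 183.1] len 189.7 from butt +86: [274.3 284.5]
```

```bash
python3 - <<'E'
from seg import *
A={}
for n in("top","scene"):
    a=np.load(n+'0.npz'); d=cv2.medianBlur(a['d'],3); W=pts(n,d).reshape(-1,3)
    W=W[(W[:,0]>.4)&(W[:,0]<.78)&(W[:,1]>-.03)&(W[:,1]<.4)&(W[:,2]<.06)]
    M=W[W[:,2]>.024]; r=cv2.minAreaRect((M[:,:2]*1000).astype(np.float32)); print(n,r)
    c=np.array(r[0])/1000; ang=r[2] if r[1][0]<r[1][1] else r[2]-90
    # x axis of tray frame = short side direction toward +x
    th=np.radians(ang); 
    if np.cos(th)<0: th+=np.pi
    ex=np.array([np.cos(th),np.sin(th)]); ey=np.array([-ex[1],ex[0]])
    print('yaw',np.degrees(th),'c',c)
    L=np.c_[(W[:,:2]-c)@ex,(W[:,:2]-c)@ey,W[:,2]]*1000
    hi=L[L[:,2]>36]
    print('batten x histogram',np.histogram(hi[:,0],bins=np.arange(-90,91,4)))
    for lo,hi_,zc in((-80,-30,38),(50,95,44)):
        b=L[(L[:,0]>lo)&(L[:,0]<hi_)&(L[:,2]>zc)]
        p=np.polyfit(b[:,1],b[:,0],1); print('batten mid x',np.median(b[:,0]),'pct',np.percentile(b[:,0],[2,98]),'slope deg',np.degrees(np.arctan(p[0])))
        xm=np.median(b[:,0])
        s=L[abs(L[:,0]-xm)<7]
        ys=np.arange(-170,171,4)
        print(' '.join(f'{y}:{np.median(s[abs(s[:,1]-y)<=2.5,2]):.0f}' for y in ys if (abs(s[:,1]-y)<=2.5).any()))
E
```

```text
top ((573.2319946289062, 245.64944458007812), (351.8265686035156, 231.43801879882812), 79.3202133178711)
yaw -10.679786682128906 c [0.57323199 0.24564944]
batten x histogram (array([  0,   0,  33,  70,  72,  78,  59,   6,   0,   0,   0,   0,   0,
         0,   0,   0,   0,   0,   0,   0,   0,   0,   0,   0,   0,   0,
         0,   0,   0,   0,   0,   0,   0,   0,   1, 140, 104, 107,  81,
        20,   0,   0,   0,   0,   0]), array([-90, -86, -82, -78, -74, -70, -66, -62, -58, -54, -50, -46, -42,
       -38, -34, -30, -26, -22, -18, -14, -10,  -6,  -2,   2,   6,  10,
        14,  18,  22,  26,  30,  34,  38,  42,  46,  50,  54,  58,  62,
        66,  70,  74,  78,  82,  86,  90]))
batten mid x -70.44709076348181 pct [-79.01323902 -62.39111713] slope deg 0.04500556284309506
-170:29 -166:29 -162:7 -158:19 -154:32 -150:38 -146:38 -142:38 -138:34 -134:26 -130:24 -126:23 -122:23 -118:24 -114:24 -110:24 -106:23 -102:26 -98:30 -94:36 -90:37 -86:37 -82:38 -78:38 -74:40 -70:41 -66:42 -62:41 -58:39 -54:37 -50:28 -46:28 -42:29 -38:28 -34:28 -30:27 -26:28 -22:33 -18:38 -14:41 -10:40 -6:41 -2:41 
[... 2209 characters left out ...]
34:29 138:32 142:39 146:39
batten mid x 59.84594145708752 pct [51.49450643 67.32590054] slope deg 0.06952114393312837
-170:29 -166:18 -162:13 -158:24 -154:25 -150:17 -146:16 -142:16 -138:15 -134:15 -130:14 -126:13 -122:14 -118:14 -114:13 -110:13 -106:14 -102:14 -98:14 -94:14 -90:16 -86:26 -82:26 -78:47 -74:50 -70:50 -66:49 -62:47 -58:38 -54:38 -50:37 -46:37 -42:37 -38:36 -34:36 -30:37 -26:37 -22:38 -18:40 -14:48 -10:48 -6:48 -2:49 2:49 6:50 10:51 14:51 18:51 22:49 26:44 30:41 34:37 38:36 42:36 46:36 50:36 54:38 58:44 62:48 66:50 70:51 74:49 78:50 82:50 86:49 90:49 94:49 98:50 102:50 106:49 110:46 114:40 118:37 122:38 126:38 130:38 134:47 138:50 142:50 146:49 150:49 154:50 158:47 162:25 166:8
```

```bash
python3 - <<'E'
import workcell
print([ (k,getattr(workcell,k)) for k in dir(workcell) if not k.startswith('__') and not callable(getattr(workcell,k))][:40])
from seg import *
for n in("top","scene"):
    a=np.load(n+'0.npz'); d=cv2.medianBlur(a['d'],3); W=pts(n,d).reshape(-1,3)
    M=W[(W[:,0]>.38)&(W[:,0]<.54)&(abs(W[:,1]+.18)<.06)&(W[:,2]>.047)&(W[:,2]<.06)]
    r=cv2.minAreaRect((M[:,:2]*1000).astype(np.float32)); print(n,r,np.median(M[:,2]))
s=workcell.observe();print(np.round(s['ee_pos'],4),np.degrees(np.arctan2(s['orientation'][1][1],s['orientation'][0][1])))
E
```

```text
[('tips_ahead', 0.014)]
top ((463.2358093261719, -179.7883758544922), (84.99718475341797, 51.83203125), 9.4173002243042) 0.04979543516278495
scene ((465.6593933105469, -180.93739318847656), (83.1116943359375, 50.72295379638672), 9.712751388549805) 0.049641761858928726
[0.1394 0.506  0.2522] 74.59628700212953
```

```bash
python3 -m inch '[[[0.088,0.3106,-0.6886,-0.10,0,0,25],[0.088,0.3106,-0.6886,-0.10,0,0,25],[0.088,0.3106,-0.6886,-0.10,0,0,25],[0.088,0.3106,-0.6886,-0.10,0,0,25],[0.088,0.3106,-0.6886,-0.10,0,0,25],[0.088,0.3106,-0.6886,-0.10,0,0,25],[0.088,0.3106,-0.6886,-0.10,0,0,25],[0.088,0.3106,-0.6886,-0.10,0,0,25],[0.088,0.3106,-0.6886,-0.10,0,0,25],[0.088,0.3106,-0.6886,-0.10,0,0,25],[0.088,0.3106,-0.6886,-0.10,0,0,25],[0.088,0.3106,-0.6886,-0.10,0,0,25],[0.088,0.3106,-0.6886,-0.10,0,0,25],[0.088,0.3106,-0.6886,-0.10,0,0,25],[0.088,0.3106,-0.6886,-0.10,0,0,25],[0.088,0.3106,-0.6886,-0.10,0,0,25],[0.088,0.3106,-0.6886,-0.10,0,0,25],[0.088,0.3106,-0.6886,-0.10,0,0,25],[0.088,0.3106,-0.6886,-0.10,0,0,25],[0.088,0.3106,-0.6886,-0.10,0,0,25]]]' 20
```

```text
t: 2.1
ee_pos: [0.4499, -0.1815, 0.153]
orientation: [[-0.986, -0.168, 0.0], [-0.168, 0.986, -0.0], [-0.0, -0.0, -1.0]]
ft_force: [-0.6, -0.7, 0.3]
width: 0.0878
```

```bash
cat > wr.py <<'E'
from workcell import *
from h import *
def wpts():
    s=observe(); p,d=capture("wrist"); i=camera_info("wrist")
    f=200/np.tan(np.radians(i["vfov"])/2); v,u=np.mgrid[:400,:640]
    x=u-i["cx"];y=v-i["cy"];r=np.hypot(x,y)+1e-9;th=r/f
    P=np.stack([x/r*np.tan(th)*d,y/r*np.tan(th)*d,d],-1)
    H=np.array(i["hand_eye"]);T=P@H[:3,:3].T+H[:3,3]
    return s,p,d,T@np.array(s["orientation"]).T+np.array(s["ee_pos"])
E
python3 - <<'E'
from wr import *
s,p,d,W=wpts(); cv2.imwrite('pics/w1.png',p[:,:,::-1])
M=W[(W[...,0]>.38)&(W[...,0]<.54)&(abs(W[...,1]+.18)<.06)&(W[...,2]>.045)&(W[...,2]<.056)]
r=cv2.minAreaRect((M[:,:2]*1000).astype(np.float32)); print(r,np.median(M[:,2]),len(M))
E
```

```text
((464.18731689453125, -180.7881317138672), (85.02603149414062, 52.650611877441406), 9.91434097290039) 0.0501686472044696 6060
```

View pics/w1.png

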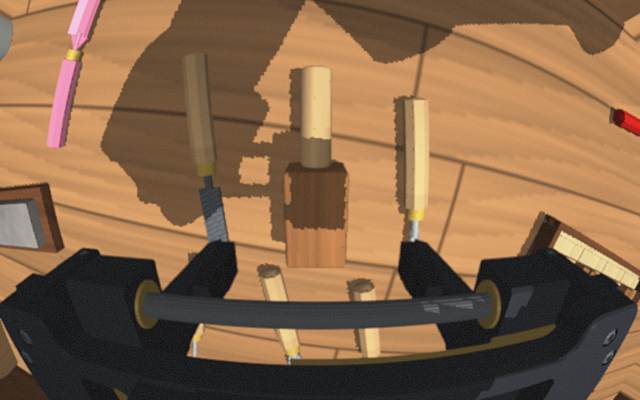

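```bash
python3 -m inch '[[[0.088,0,-0.001,-0.04,0,0,0],[0.088,0,-0.001,-0.08,0,0,0],[0.088,0,-0.001,-0.1,0,0,0],[0.088,0,-0.001,-0.116,0,0,0],[0.088,0,-0.001,-0.116,0,0,0],[0.07,0,-0.001,-0.116,0,0,0],[0.055,0,-0.001,-0.116,0,0,0],[0.045,0,-0.001,-0.116,0,0,0],[0.045,0,-0.001,-0.116,0,0,0],[0.045,0,-0.001,-0.116,0,0,0],[0.045,0,-0.001,-0.116,0,0,0],[0.045,0,-0.001,-0.116,0,0,0],[0.045,0,-0.001,-0.116,0,0,0]]]' 35
```

```text
t: 3.45
ee_pos: [0.4502, -0.1835, 0.0371]
orientation: [[-0.986, -0.167, 0.0], [-0.167, 0.986, -0.0], [-0.0, -0.0, -1.0]]
ft_force: [-1.2, 2.3, 5.8]
width: 0.0518
```

```bash
python3 -m inch '[[[0.045,0,0,0.03,0,0,0],[0.045,0,0,0.07,0,0,0],[0.045,0,0,0.1,0,0,0],[0.045,0.02,0.05,0.1,0,0,-6],[0.045,0.04,0.09,0.1,0,0,-12],[0.045,0.055,0.13,0.1,0,0,-18],[0.045,0.065,0.17,0.1,0,0,-20.3],[0.045,0.08,0.21,0.1,0,0,-20.3],[0.045,0.095,0.25,0.1,0,0,-20.3],[0.045,0.105,0.28,0.1,0,0,-20.3],[0.045,0.11,0.3,0.1,0,0,-20.3],[0.045,0.1135,0.3108,0.1,0,0,-20.3],[0.045,0.1135,0.3108,0.1,0,0,-20.3],[0.045,0.1135,0.3108,0.1,0,0,-20.3]]]'
python3 - <<'E'
from wr import *
s,p,d,W=wpts(); cv2.imwrite('pics/w2.png',p[:,:,::-1]); np.savez('w2.npz',W=W,p=p)
E
```

```text
t: 4.85
ee_pos: [0.5633, 0.1266, 0.1365]
orientation: [[-0.983, 0.186, -0.001], [0.186, 0.983, -0.0], [0.001, -0.0, -1.0]]
ft_force: [1.2, 0.0, -2.6]
width: 0.0516
```

View pics/w2.png

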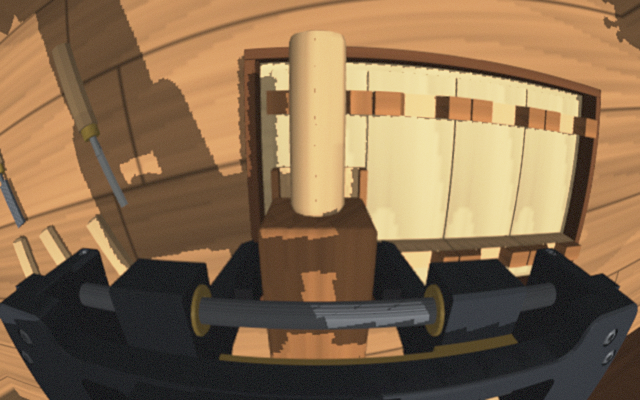

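The mallet is held, with its handle at (317,125) centred over the handle notch (edges at about x = 285 and 350). I'll check the rest's offset from this view.

```bash
python3 - <<'E'
import numpy as np
W=np.load('w2.npz')['W'].reshape(-1,3); th=np.radians(-10.6)
ex=np.array([np.cos(th),np.sin(th)]);ey=np.array([-ex[1],ex[0]])
o=np.array([.5437,.131]); L=np.c_[(W[:,:2]-o)@ex,(W[:,:2]-o)@ey,W[:,2]]*1000
b=L[(L[:,2]>36)&(L[:,2]<45)&(L[:,0]<-40)&(L[:,0]>-90)&(L[:,1]>-50)&(L[:,1]<290)]
print('batten x',np.percentile(b[:,0],[2,50,98]))
for y0,zc in ((80,31),(160,31),(240,31)):
    for x in(-69,-62,-56):
        s=L[(abs(L[:,0]-x)<3)&(abs(L[:,1]-y0)<30)]; q=s[(s[:,2]<zc)]
        print(y0,x,np.percentile(q[:,1],[2,98]).round(1),np.median(q[:,1]).round(1))
c=L[(abs(L[:,0]+3)<6)&(L[:,2]>22)&(L[:,2]<32)&(abs(L[:,1])<60)]
print(np.sort(c[:,1]).round()[::20])
# held mallet handle
h=L[(L[:,2]>100)&(L[:,0]<-15)&(L[:,0]>-95)&(abs(L[:,1])<30)]
for x in(-30,-50,-70): 
  q=h[abs(h[:,0]-x)<5]; print(x,np.percentile(q[:,1],[1,50,99]).round(1),q[:,2].max().round(1))
print(h[:,0].min())
E
```

```text
batten x [-70.33449953 -61.75844456 -53.19914017]
80 -69 [67.9 96.5] 81.6
80 -62 [67.  94.6] 80.7
80 -56 [66.7 95. ] 81.2
160 -69 [149.1 180. ] 162.5
160 -62 [149.  175.1] 161.5
160 -56 [149.2 175. ] 161.8
240 -69 [233.3 261.1] 245.5
240 -62 [233.1 256. ] 244.8
240 -56 [234.  255.2] 244.3
[-58. -56. -55. -54. -53. -52. -51. -49. -49. -48. -38. -37. -36. -35.
 -33. -32.  33.  34.  36.  37.  38.  40.]
-30 [-13.6  -1.   11.6] 139.1
-50 [-13.7  -1.   11.2] 139.3
-70 [-13.5  -0.9  11.5] 139.2
-91.60184402455151
```

```bash
python3 -m inch '[[[0.045,0.0005,0.001,-0.03,0,0,0],[0.045,0.0005,0.001,-0.055,0,0,0],[0.045,0.0005,0.001,-0.07,0,0,0],[0.045,0.0005,0.001,-0.078,0,0,0],[0.045,0.0005,0.001,-0.082,0,0,0],[0.045,0.0005,0.001,-0.0845,0,0,0],[0.045,0.0005,0.001,-0.0845,0,0,0],[0.045,0.0005,0.001,-0.0845,0,0,0]]]'
```

```text
t: 5.7
ee_pos: [0.5644, 0.1283, 0.0529]
orientation: [[-0.983, 0.186, 0.001], [0.186, 0.983, 0.0], [-0.001, 0.0, -1.0]]
ft_force: [0.7, -0.2, -2.1]
width: 0.0515
```

```bash
python3 -m inch '[[[0.045,0,0,-0.001,0,0,0],[0.045,0,0,-0.0015,0,0,0],[0.045,0,0,-0.0015,0,0,0],[0.056,0,0,-0.0015,0,0,0],[0.066,0,0,-0.0015,0,0,0],[0.07,0,0,-0.0015,0,0,0],[0.07,0,0,-0.0015,0,0,0],[0.07,0,0,-0.0015,0,0,0],[0.07,0,0,0.02,0,0,0],[0.07,0,0,0.06,0,0,0],[0.07,0,0,0.1,0,0,0],[0.07,0,0,0.1,0,0,0]]]'
```

```text
t: 6.9
ee_pos: [0.5662, 0.1285, 0.1575]
orientation: [[-0.983, 0.185, 0.009], [0.186, 0.983, 0.0], [-0.009, 0.002, -1.0]]
ft_force: [0.5, -0.4, 0.3]
width: 0.0705
```

```bash
python3 -m inch '[[[0.07,-0.03,-0.045,0,0,0,4],[0.07,-0.05,-0.09,0,0,0,12],[0.06,-0.08,-0.13,-0.02,0,0,18],[0.06,-0.1,-0.17,-0.03,0,0,24],[0.06,-0.12,-0.2,-0.03,0,0,24],[0.06,-0.1345,-0.2175,-0.03,0,0,24],[0.06,-0.1345,-0.2175,-0.03,0,0,24],[0.06,-0.1345,-0.2175,-0.03,0,0,24]]]'
cat > g.py <<'E'
# measure a gouge near world guess with the wrist camera: line through the handle top, butt and tip
import sys
from wr import *
gx,gy,zoff=map(float,sys.argv[1:4]); s,p,d,W=wpts(); cv2.imwrite(sys.argv[4],p[:,:,::-1])
W=W.reshape(-1,3); g=np.array([gx,gy]); n=np.hypot(*(W[:,:2]-g).T)
P=W[(n<.12)&(W[:,2]>zoff+.0145)&(W[:,2]<zoff+.026)]
mu=np.median(P[:,:2],0)
for _ in range(6):
    _,_,V=np.linalg.svd(P[:,:2]-P[:,:2].mean(0),full_matrices=False); ax=V[0]*np.sign(V[0][0]); nn=np.array([-ax[1],ax[0]])
    q=(P[:,:2]-P[:,:2].mean(0))@nn; P=P[abs(q)<.014]
t=(P[:,:2]-g)@ax; q=(P[:,:2]-g)@nn
print('n',len(P),'yaw',np.degrees(np.arctan2(ax[1],ax[0])).round(2),'handle t range mm',np.percentile(t*1000,[.5,99.5]).round(1),'lateral',np.percentile(q*1000,[1,50,99]).round(1),'zmax',np.percentile(P[:,2],98).round(4))
b=np.percentile(t,.3); c=np.mean(np.percentile(q,[1,99]))
print('origin', ((g+ax*(b+.086)+nn*c)*1000).round(1),'tcp',np.round(s['ee_pos'],4),'toolyaw',np.degrees(np.arctan2(s['orientation'][1][1],s['orientation'][0][1])).round(2))
E
python3 g.py .4305 -.0892 0 pics/w3.png
```

```text
t: 7.7
ee_pos: [0.4297, -0.089, 0.1221]
orientation: [[-0.973, -0.229, 0.0], [-0.229, 0.973, 0.0], [-0.0, 0.0, -1.0]]
ft_force: [0.5, 0.3, 0.0]
width: 0.0598
n 3926 yaw 13.36 handle t range mm [-85.3  42.8] lateral [-12.2  -1.4   9.4] zmax 0.0233
origin [430.8 -90.6] tcp [ 0.4297 -0.089   0.1221] toolyaw 103.24
```

View pics/w3.png

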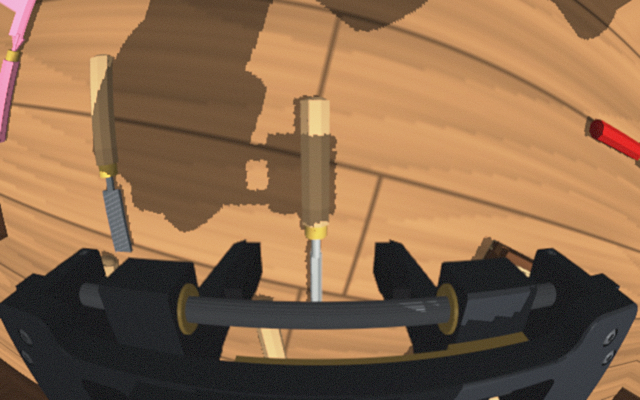

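The tool with the ferrule at (316,230) and the thin, bright, square-ended channel blade at (316,270) is the narrow gouge. The awl, with its pointed spike, is elsewhere.

```bash
python3 -m inch '[[[0.06,0.001,-0.001,-0.04,0,0,0],[0.06,0.001,-0.001,-0.075,0,0,0],[0.06,0.001,-0.001,-0.095,0,0,0],[0.06,0.001,-0.001,-0.103,0,0,0],[0.06,0.001,-0.001,-0.103,0,0,0],[0.03,0.001,-0.001,-0.103,0,0,0],[0.015,0.001,-0.001,-0.103,0,0,0],[0.015,0.001,-0.001,-0.103,0,0,0],[0.015,0.001,-0.001,-0.103,0,0,0],[0.015,0.001,-0.001,-0.103,0,0,0],[0.015,0.001,-0.001,-0.103,0,0,0],[0.015,0.001,-0.001,-0.103,0,0,0]]]' 25
```

```text
t: 8.95
ee_pos: [0.4307, -0.0902, 0.0195]
orientation: [[-0.973, -0.23, 0.0], [-0.23, 0.973, -0.0], [-0.0, -0.0, -1.0]]
ft_force: [-0.7, 0.5, 5.9]
width: 0.022
```

```bash
python3 -m inch '[[[0.015,0,0,0.03,0,0,0],[0.015,0,0,0.07,0,0,0],[0.015,0,0,0.1,0,0,0],[0.015,0.015,0.045,0.12,0,0,-6],[0.015,0.03,0.09,0.12,0,0,-12],[0.015,0.045,0.13,0.12,0,0,-18],[0.015,0.06,0.175,0.12,0,0,-23.9],[0.015,0.075,0.22,0.12,0,0,-23.9],[0.015,0.09,0.265,0.12,0,0,-23.9],[0.015,0.105,0.31,0.12,0,0,-23.9],[0.015,0.12,0.355,0.12,0,0,-23.9],[0.015,0.135,0.4,0.12,0,0,-23.9],[0.015,0.15,0.435,0.12,0,0,-23.9],[0.015,0.1572,0.457,0.12,0,0,-23.9],[0.015,0.1572,0.457,0.12,0,0,-23.9],[0.015,0.1572,0.457,0.12,0,0,-23.9]]]'
python3 - <<'E'
from wr import *
s,p,d,W=wpts(); cv2.imwrite('pics/w4.png',p[:,:,::-1]); np.savez('w4.npz',W=W,p=p)
E
cat > n.py <<'E'
import numpy as np,sys
W=np.load(sys.argv[1])['W'].reshape(-1,3); th=np.radians(-10.6)
ex=np.array([np.cos(th),np.sin(th)]);ey=np.array([-ex[1],ex[0]])
o=np.array([float(sys.argv[2]),float(sys.argv[3])]); L=np.c_[(W[:,:2]-o)@ex,(W[:,:2]-o)@ey,W[:,2]]*1000
b=L[(L[:,2]>37)&(L[:,2]<45)&(L[:,0]<-40)&(L[:,0]>-90)&(abs(L[:,1])<35)]
print('batten x',np.percentile(b[:,0],[2,50,98]))
for y0 in (-80,0,80):
    for x in(-69,-62,-56):
        s=L[(abs(L[:,0]-x)<3)&(abs(L[:,1]-y0)<30)]; q=s[s[:,2]<31]; r=s[(s[:,2]>38)&(s[:,2]<46)]
        if len(q)>20: print('notch',y0,x,np.percentile(q[:,1],[2,98]).round(1),'tops',r[r[:,1]<y0][:,1].max(initial=-999).round(1),r[r[:,1]>y0][:,1].min(initial=999).round(1))
h=L[(L[:,2]>90)&(L[:,0]<-15)&(L[:,0]>-95)&(abs(L[:,1])<30)]
for x in(-30,-50,-70): 
  q=h[abs(h[:,0]-x)<5]
  if len(q)>5: print('held',x,np.percentile(q[:,1],[1,50,99]).round(1),q[:,2].max().round(1))
print('butt',np.percentile(h[:,0],.5))
E
python3 n.py w4.npz .5879 .3669
```

```text
t: 10.55
ee_pos: [0.5874, 0.3666, 0.1384]
orientation: [[-0.983, 0.184, -0.001], [0.184, 0.983, -0.001], [0.001, -0.001, -1.0]]
ft_force: [-0.3, -0.4, -0.2]
width: 0.0217
batten x [-70.81728085 -61.94211119 -53.0756615 ]
notch -80 -69 [-107.1  -53.3] tops -97.3 -60.7
notch -80 -62 [-93.8 -66.2] tops -97.0 -61.2
notch -80 -56 [-93.8 -66.1] tops -97.2 -60.6
notch 0 -69 [-29.4  29.2] tops -20.0 18.3
notch 80 -69 [ 51.3 109. ] tops -999.0 999.0
notch 80 -62 [ 50.7 108.3] tops -999.0 999.0
notch 80 -56 [ 50.9 109.1] tops -999.0 999.0
held -30 [-29.6   0.6  29.5] 232.6
held -50 [-11.9  -0.8   9.9] 143.0
held -70 [-11.7  -0.8  10. ] 143.1
butt -84.28236676753124
```

View pics/w4.png

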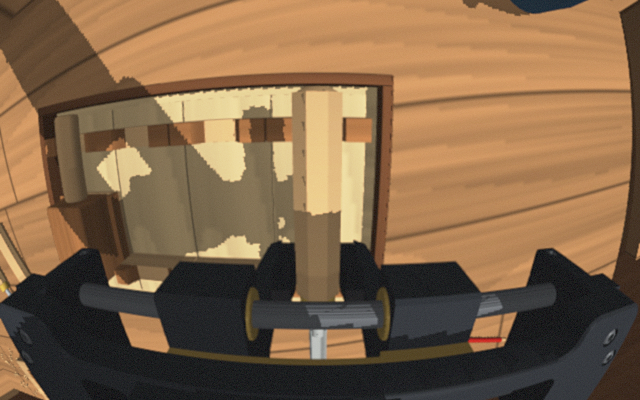

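The held gouge is centred over its notch to within 1 mm and straight. Lowering it now.

```bash
python3 -m inch '[[[0.015,0,0.0005,-0.03,0,0,0],[0.015,0,0.0005,-0.055,0,0,0],[0.015,0,0.0005,-0.07,0,0,0],[0.015,0,0.0005,-0.08,0,0,0],[0.015,0,0.0005,-0.086,0,0,0],[0.015,0,0.0005,-0.09,0,0,0],[0.015,0,0.0005,-0.0915,0,0,0],[0.015,0,0.0005,-0.0915,0,0,0],[0.015,0,0.0005,-0.0915,0,0,0]]]'
```

```text
t: 11.5
ee_pos: [0.588, 0.3675, 0.0483]
orientation: [[-0.983, 0.184, 0.001], [0.184, 0.983, 0.0], [-0.001, 0.0, -1.0]]
ft_force: [0.6, -0.9, -0.9]
width: 0.0212
```

Release, rise, and go to the medium gouge.

```bash
python3 -m inch '[[[0.015,0,0,-0.0007,0,0,0],[0.025,0,0,-0.0007,0,0,0],[0.035,0,0,-0.0007,0,0,0],[0.04,0,0,-0.0007,0,0,0],[0.04,0,0,-0.0007,0,0,0],[0.04,0,0,0.02,0,0,0],[0.04,0,0,0.05,0,0,0],[0.04,0,0,0.09,0,0,0],[0.04,0,0,0.1,0,0,0],[0.04,0,0,0.1,0,0,0]]]'
python3 - <<'E'
from wr import *
s,p,d,W=wpts(); cv2.imwrite('pics/w5.png',p[:,:,::-1])
E
```

```text
t: 12.5
ee_pos: [0.5883, 0.3676, 0.1495]
orientation: [[-0.983, 0.184, 0.003], [0.184, 0.983, 0.001], [-0.003, 0.002, -1.0]]
ft_force: [0.2, 0.1, -0.2]
width: 0.0396
```

View pics/w5.png

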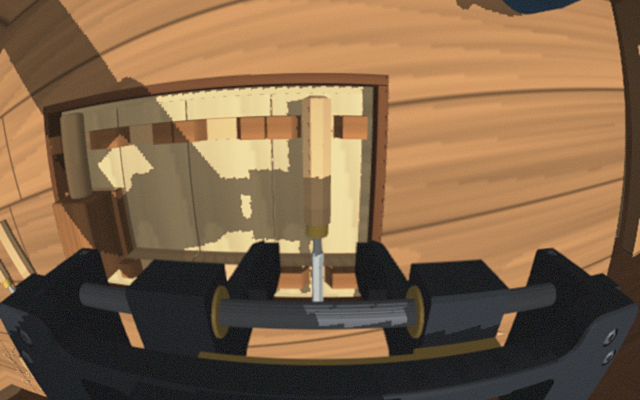

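The narrow gouge (handle at (316,165), blade at (318,270)) lies in both notches. Next is medium.

```bash
python3 -m inch '[[[0.06,0.003,-0.04,0,0,0,5],[0.06,0.006,-0.09,0,0,0,12],[0.06,0.009,-0.14,0,0,0,18],[0.06,0.012,-0.19,0,0,0,24],[0.06,0.015,-0.24,0,0,0,29.6],[0.06,0.018,-0.29,0,0,0,29.6],[0.06,0.02,-0.34,0,0,0,29.6],[0.06,0.022,-0.39,0,0,0,29.6],[0.06,0.025,-0.44,-0.01,0,0,29.6],[0.06,0.028,-0.48,-0.02,0,0,29.6],[0.06,0.03,-0.52,-0.03,0,0,29.6],[0.06,0.0315,-0.545,-0.03,0,0,29.6],[0.06,0.0315,-0.5532,-0.03,0,0,29.6],[0.06,0.0315,-0.5532,-0.03,0,0,29.6],[0.06,0.0315,-0.5532,-0.03,0,0,29.6]]]'
python3 g.py .62 -.186 0 pics/w6.png
```

```text
t: 14.05
ee_pos: [0.6191, -0.1844, 0.1172]
orientation: [[-0.945, -0.326, -0.001], [-0.326, 0.945, 0.001], [0.001, 0.001, -1.0]]
ft_force: [-0.1, -0.1, -1.4]
width: 0.06
n 2745 yaw -86.73 handle t range mm [-98. 117.] lateral [-40.4 -27.  -13.2] zmax 0.0234
origin [ 592.5 -174.8] tcp [ 0.6191 -0.1844  0.1172] toolyaw 109.05
```

View pics/w6.png

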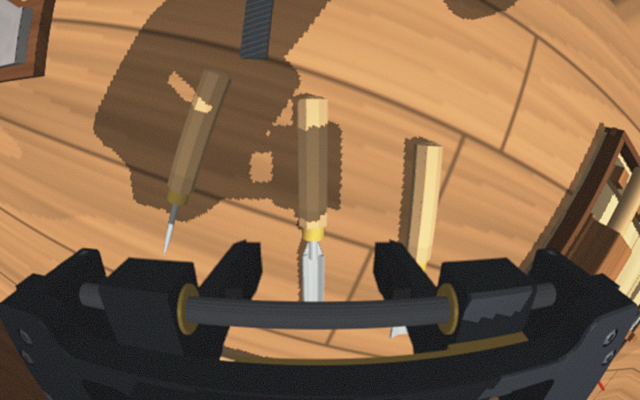

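```bash
sed -i 's/^mu=.*/a0=np.radians(float(sys.argv[5])); P=P[abs((P[:,:2]-g)@np.array([-np.sin(a0),np.cos(a0)]))<.025]/' g.py; python3 g.py .62 -.186 0 pics/w6b.png 19
```

```text
n 4178 yaw 18.94 handle t range mm [-85.4  82.1] lateral [-12.9  -2.2   8.5] zmax 0.0233
origin [ 620.6 -188.1] tcp [ 0.6192 -0.1842  0.1175] toolyaw 109.09
```

The middle tool, with its 18 mm bright channel blade at (313,275), is gouge_medium. The awl's spike at (170,230) and the toothed file at (257,30) are off to the side. Descending.

```bash
python3 -m inch '[[[0.06,0.0015,-0.002,-0.04,0,0,0],[0.06,0.0015,-0.002,-0.075,0,0,0],[0.06,0.0015,-0.002,-0.092,0,0,0],[0.06,0.0015,-0.002,-0.0985,0,0,0],[0.06,0.0015,-0.002,-0.0985,0,0,0],[0.03,0.0015,-0.002,-0.0985,0,0,0],[0.015,0.0015,-0.002,-0.0985,0,0,0],[0.015,0.0015,-0.002,-0.0985,0,0,0],[0.015,0.0015,-0.002,-0.0985,0,0,0],[0.015,0.0015,-0.002,-0.0985,0,0,0],[0.015,0.0015,-0.002,-0.0985,0,0,0],[0.015,0.0015,-0.002,-0.0985,0,0,0]]]' 25
```

```text
t: 15.35
ee_pos: [0.6208, -0.1879, 0.0195]
orientation: [[-0.946, -0.326, 0.0], [-0.326, 0.946, -0.0], [-0.0, -0.0, -1.0]]
ft_force: [-0.4, 0.3, 2.3]
width: 0.0217
```

```bash
python3 -m inch '[[[0.015,0,0,0.03,0,0,0],[0.015,0,0,0.07,0,0,0],[0.015,0,0,0.1,0,0,0],[0.015,-0.003,0.045,0.12,0,0,-6],[0.015,-0.008,0.09,0.12,0,0,-12],[0.015,-0.013,0.135,0.12,0,0,-18],[0.015,-0.018,0.18,0.12,0,0,-24],[0.015,-0.023,0.225,0.12,0,0,-29.6],[0.015,-0.028,0.27,0.12,0,0,-29.6],[0.015,-0.033,0.315,0.12,0,0,-29.6],[0.015,-0.038,0.36,0.12,0,0,-29.6],[0.015,-0.042,0.405,0.12,0,0,-29.6],[0.015,-0.045,0.445,0.12,0,0,-29.6],[0.015,-0.0477,0.4766,0.12,0,0,-29.6],[0.015,-0.0477,0.4766,0.12,0,0,-29.6],[0.015,-0.0477,0.4766,0.12,0,0,-29.6]]]'
python3 - <<'E'
from wr import *
s,p,d,W=wpts(); cv2.imwrite('pics/w7.png',p[:,:,::-1]); np.savez('w7.npz',W=W,p=p)
E
python3 n.py w7.npz .5731 .2883
```

```text
t: 16.95
ee_pos: [0.5728, 0.2888, 0.1388]
orientation: [[-0.983, 0.183, -0.001], [0.183, 0.983, -0.0], [0.0, -0.001, -1.0]]
ft_force: [-0.1, -0.3, -0.5]
width: 0.0218
batten x [-70.69420293 -61.89366118 -52.91775734]
notch -80 -69 [-108.   -53.4] tops -97.7 -60.8
notch -80 -62 [-94.2 -66.2] tops -96.7 -61.2
notch -80 -56 [-93.9 -66.3] tops -97.2 -61.3
notch 0 -69 [-29.3  29.3] tops -18.6 19.1
notch 80 -69 [ 50.9 108.6] tops 72.2 89.3
notch 80 -62 [66.2 71.1] tops 72.2 88.3
notch 80 -56 [65.6 70.8] tops 72.6 88.8
held -30 [-29.6  -0.2  29.6] 231.9
held -50 [-10.7  -0.   10.7] 143.6
held -70 [-10.5   0.4  10.8] 143.4
butt -84.70859432901723
```

View pics/w7.png

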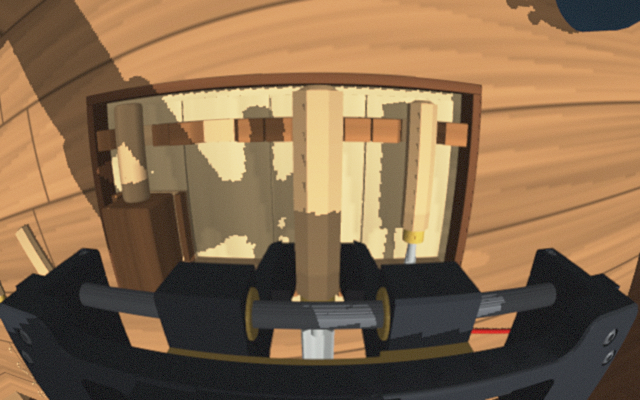

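The medium gouge is centred on its notch to within about 0.3 mm. Lowering and releasing.

```bash
python3 -m inch '[[[0.015,0,0,-0.03,0,0,0],[0.015,0,0,-0.055,0,0,0],[0.015,0,0,-0.07,0,0,0],[0.015,0,0,-0.08,0,0,0],[0.015,0,0,-0.086,0,0,0],[0.015,0,0,-0.09,0,0,0],[0.015,0,0,-0.092,0,0,0],[0.015,0,0,-0.092,0,0,0],[0.015,0,0,-0.092,0,0,0],[0.025,0,0,-0.092,0,0,0],[0.035,0,0,-0.092,0,0,0],[0.04,0,0,-0.092,0,0,0],[0.04,0,0,-0.092,0,0,0],[0.04,0,0,-0.07,0,0,0],[0.04,0,0,-0.04,0,0,0],[0.04,0,0,0,0,0,0],[0.04,0,0,0.01,0,0,0],[0.04,0,0,0.01,0,0,0]]]'
python3 - <<'E'
from wr import *
s,p,d,W=wpts(); cv2.imwrite('pics/w8.png',p[:,:,::-1])
E
```

```text
t: 18.8
ee_pos: [0.5736, 0.289, 0.1508]
orientation: [[-0.983, 0.184, 0.003], [0.184, 0.983, 0.001], [-0.003, 0.001, -1.0]]
ft_force: [0.1, -0.5, -0.9]
width: 0.0402
```

View pics/w8.png

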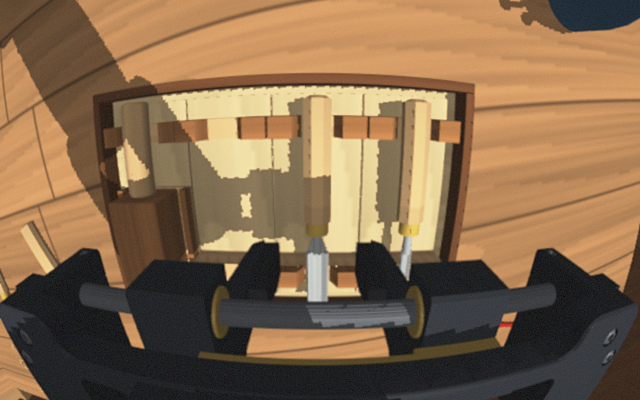

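Medium is seated (handle at (317,160), blade at (317,280)). Now the wide gouge.

```bash
python3 -m inch '[[[0.06,0.005,-0.04,0,0,0,5],[0.06,0.01,-0.09,0,0,0,12],[0.06,0.016,-0.14,0,0,0,18],[0.06,0.022,-0.19,0,0,0,24],[0.06,0.028,-0.24,0,0,0,29.4],[0.06,0.034,-0.28,-0.01,0,0,29.4],[0.06,0.04,-0.32,-0.02,0,0,29.4],[0.06,0.045,-0.355,-0.03,0,0,29.4],[0.06,0.048,-0.3773,-0.03,0,0,29.4],[0.06,0.048,-0.3773,-0.03,0,0,29.4],[0.06,0.048,-0.3773,-0.03,0,0,29.4],[0.06,0.048,-0.3773,-0.03,0,0,29.4]]]'
python3 g.py .6215 -.0885 0 pics/w9.png 18.8
```

```text
t: 20.05
ee_pos: [0.6207, -0.0872, 0.1186]
orientation: [[-0.946, -0.323, -0.001], [-0.323, 0.946, 0.001], [0.001, 0.001, -1.0]]
ft_force: [-0.2, 0.2, -0.2]
width: 0.0597
n 4202 yaw 21.18 handle t range mm [-85.7  85.6] lateral [-10.9   0.7  11.6] zmax 0.0233
origin [621.1 -88.2] tcp [ 0.6207 -0.0872  0.1186] toolyaw 108.87
```

View pics/w9.png

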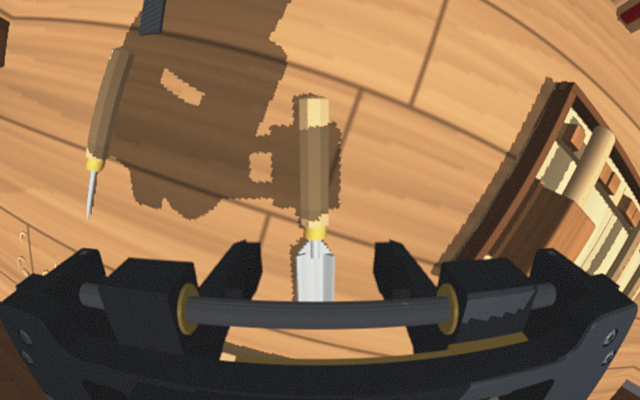

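```bash
sed 's/^P=W.*/P=W[(n<.09)\&(W[:,2]>zoff+.0145)\&(W[:,2]<zoff+.026)\&((W[:,:2]-g)@np.array([.947,.322])<.01)]/' g.py > g2.py; python3 g2.py .6215 -.0885 0 pics/w9b.png 18.8
```

```text
n 3506 yaw 19.39 handle t range mm [-86.2   9.4] lateral [-11.4  -0.5  10. ] zmax 0.0233
origin [621.4 -89.3] tcp [ 0.6208 -0.0871  0.1189] toolyaw 108.89
```

The bright 32 mm channel blade at (315,275) marks this as gouge_wide. Gripping it.

```bash
python3 -m inch '[[[0.06,0.0005,-0.0012,-0.04,0,0,0.3],[0.06,0.0005,-0.0012,-0.075,0,0,0.3],[0.06,0.0005,-0.0012,-0.092,0,0,0.3],[0.06,0.0005,-0.0012,-0.0995,0,0,0.3],[0.06,0.0005,-0.0012,-0.0995,0,0,0.3],[0.03,0.0005,-0.0012,-0.0995,0,0,0.3],[0.015,0.0005,-0.0012,-0.0995,0,0,0.3],[0.015,0.0005,-0.0012,-0.0995,0,0,0.3],[0.015,0.0005,-0.0012,-0.0995,0,0,0.3],[0.015,0.0005,-0.0012,-0.0995,0,0,0.3],[0.015,0.0005,-0.0012,-0.0995,0,0,0.3],[0.015,0.0005,-0.0012,-0.0995,0,0,0.3]]]' 25
```

```text
t: 21.35
ee_pos: [0.6216, -0.0898, 0.02]
orientation: [[-0.945, -0.327, 0.0], [-0.327, 0.945, -0.0], [-0.0, -0.0, -1.0]]
ft_force: [-1.2, 0.5, 2.5]
width: 0.0217
```

```bash
python3 -m inch '[[[0.015,0,0,0.03,0,0,0],[0.015,0,0,0.07,0,0,0],[0.015,0,0,0.1,0,0,0],[0.015,-0.008,0.035,0.12,0,0,-6],[0.015,-0.016,0.075,0.12,0,0,-12],[0.015,-0.024,0.115,0.12,0,0,-18],[0.015,-0.032,0.155,0.12,0,0,-24],[0.015,-0.04,0.195,0.12,0,0,-29.7],[0.015,-0.048,0.235,0.12,0,0,-29.7],[0.015,-0.056,0.27,0.12,0,0,-29.7],[0.015,-0.0632,0.2998,0.12,0,0,-29.7],[0.015,-0.0632,0.2998,0.12,0,0,-29.7],[0.015,-0.0632,0.2998,0.12,0,0,-29.7]]]'
python3 - <<'E'
from wr import *
s,p,d,W=wpts(); cv2.imwrite('pics/w10.png',p[:,:,::-1]); np.savez('w10.npz',W=W,p=p)
E
python3 n.py w10.npz .5584 .2097
```

```text
t: 22.65
ee_pos: [0.5582, 0.2101, 0.1395]
orientation: [[-0.983, 0.183, -0.0], [0.183, 0.983, -0.0], [0.0, -0.0, -1.0]]
ft_force: [0.4, -1.4, -0.2]
width: 0.0217
batten x [-70.57961449 -61.73469054 -52.73229913]
notch -80 -69 [-108.8  -51.5] tops -89.5 -69.4
notch -80 -62 [-99.6 -61.1] tops -101.8 -68.8
notch -80 -56 [-99.5 -61.4] tops -89.5 -68.6
notch 0 -69 [-29.9  29.3] tops -18.6 19.1
notch 80 -69 [ 51.2 109.1] tops 72.2 88.4
notch 80 -62 [66.5 71.5] tops 72.8 89.1
notch 80 -56 [65.9 71.3] tops 73.1 89.2
held -30 [-29.5  -0.2  29.5] 232.9
held -50 [-10.8  -0.   10.7] 143.5
held -70 [-10.5   0.3  10.8] 143.7
butt -84.57229688223211
```

View pics/w10.png

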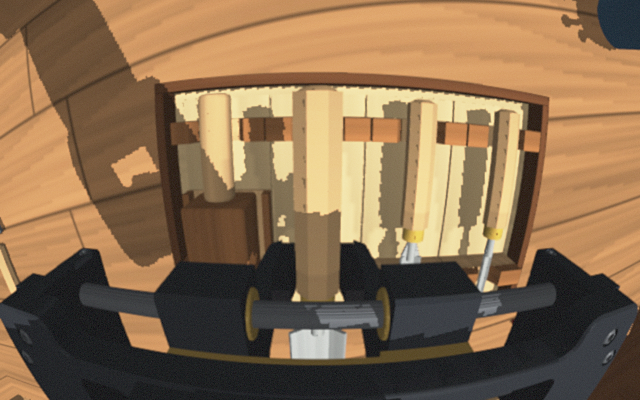

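```bash
python3 -m inch '[[[0.015,0,0,-0.03,0,0,0],[0.015,0,0,-0.055,0,0,0],[0.015,0,0,-0.07,0,0,0],[0.015,0,0,-0.08,0,0,0],[0.015,0,0,-0.086,0,0,0],[0.015,0,0,-0.09,0,0,0],[0.015,0,0,-0.0922,0,0,0],[0.015,0,0,-0.0922,0,0,0],[0.015,0,0,-0.0922,0,0,0],[0.025,0,0,-0.0922,0,0,0],[0.035,0,0,-0.0922,0,0,0],[0.038,0,0,-0.0922,0,0,0],[0.038,0,0,-0.0922,0,0,0],[0.038,0,0,-0.07,0,0,0],[0.038,0,0,-0.04,0,0,0],[0.038,0,0,0,0,0,0],[0.038,0,0,0.03,0,0,0],[0.038,0,0,0.06,0,0,0],[0.038,0,0,0.06,0,0,0]]]'
python3 -m inch '[[[0.038,-0.03,-0.04,0.02,0,0,0],[0.038,-0.06,-0.08,0.03,0,0,0],[0.038,-0.09,-0.12,0.03,0,0,0],[0.038,-0.12,-0.16,0.03,0,0,0],[0.038,-0.14,-0.2,0.03,0,0,0],[0.038,-0.16,-0.24,0.03,0,0,0],[0.038,-0.18,-0.28,0.03,0,0,0],[0.038,-0.2,-0.32,0.03,0,0,0],[0.038,-0.2,-0.36,0.03,0,0,0],[0.038,-0.2,-0.4,0.03,0,0,0],[0.038,-0.2,-0.43,0.03,0,0,0],[0.038,-0.2,-0.43,0.03,0,0,0]]]'
python3 - <<'E'
from workcell import *
import cv2,numpy as np
for n in ("scene","top"):
    p,d=capture(n); cv2.imwrite(f"pics/{n}1.png",p[:,:,::-1]); np.savez(f"{n}1.npz",p=p,d=d)
    r=p[95:205,145:300] if n=="top" else p[225:375,280:420]
    cv2.imwrite(f'pics/e_{n}.png',cv2.resize(r,None,fx=4,fy=4,interpolation=cv2.INTER_CUBIC)[:,:,::-1])
from seg import *
for n in("top","scene"):
    a=np.load(n+'1.npz'); d=cv2.medianBlur(a['d'],3); W=pts(n,d).reshape(-1,3)
    th=np.radians(-10.6); ex=np.array([np.cos(th),np.sin(th)]);ey=np.array([-ex[1],ex[0]])
    for nm,o in (("mallet",(.5437,.131)),("wide",(.5584,.2097)),("medium",(.5731,.2883)),("narrow",(.5879,.3669))):
        L=np.c_[(W[:,:2]-np.array(o))@ex,(W[:,:2]-np.array(o))@ey,W[:,2]]*1000
        H=L[(abs(L[:,1])<22)&(L[:,0]>-96)&(L[:,0]<12)&(L[:,2]>39)]
        q=H[(H[:,0]<-15) & ((H[:,0]<-76)|(H[:,0]>-48))]
        pf=np.polyfit(q[:,0],q[:,1],1)
        bu=H[H[:,0]<-76]
        B=L[(abs(L[:,1])<30)&(L[:,0]>80)&(L[:,0]<120)&(L[:,2]>25)]
        Bm=L[(abs(L[:,1])<6)&(L[:,0]>80)&(L[:,0]<100)]
        print(n,nm,'lat@0',pf[1].round(1),'yaw',np.degrees(pf[0]).round(1),'butt',bu[:,0].min().round(1) if len(bu) else None,'z near butt',np.percentile(q[q[:,0]<-70][:,2],80).round(1) if (q[:,0]<-70).any() else None,'z mid',np.percentile(q[q[:,0]>-40][:,2],80).round(1),'blade z',np.median(Bm[:,2]).round(1) if len(Bm) else None,'edge',np.percentile(B[:,0],98).round(1) if len(B) else None)
for n in("top","scene"):
    a=np.load(n+'1.npz'); W,C=comps(n,a['d'])
    for m,st,c in C:
        P=W[m]; x,y=P[:,0].mean(),P[:,1].mean()
        if 0.3<x<0.75 and -0.35<y<-0.2:
            r=cv2.minAreaRect((P[:,:2]*1000).astype(np.float32)); print(n,np.round(r[0],1),np.round(r[1],1),round(r[2],1))
E
```

```text
t: 24.6
ee_pos: [0.5597, 0.2104, 0.204]
orientation: [[-0.983, 0.184, 0.007], [0.184, 0.983, 0.001], [-0.007, 0.003, -1.0]]
ft_force: [-0.1, 0.5, -0.4]
width: 0.0377
t: 25.8
ee_pos: [0.3579, -0.2225, 0.2288]
orientation: [[-0.982, 0.187, -0.001], [0.187, 0.982, 0.0], [0.001, 0.0, -1.0]]
ft_force: [0.3, -0.2, -0.4]
width: 0.0379
top mallet lat@0 -1.0 yaw -0.3 butt -92.7 z near butt 50.6 z mid 51.1 blade z 11.8 edge 119.8
top wide lat@0 -1.5 yaw -0.7 butt -88.1 z near butt 48.8 z mid 49.1 blade z 39.1 edge 119.5
top medium lat@0 -1.2 yaw 0.2 butt -88.4 z near butt 49.4 z mid 49.6 blade z 38.3 edge 119.5
top narrow lat@0 -2.4 yaw -0.0 butt -88.1 z near butt 48.3 z mid 49.3 blade z 37.4 edge 119.9
scene mallet lat@0 4.5 yaw 0.6 butt -90.5 z near butt 50.6 z mid 51.0 blade z 10.2 edge 119.9
scene wide lat@0 2.2 yaw -0.8 butt -84.8 z near butt 48.8 z mid 49.3 blade z 39.1 edge 119.7
scene medium lat@0 3.2 yaw 0.6 butt -84.4 z near butt 49.2 z mid 49.6 blade z 39.5 edge 119.5
scene narrow lat@0 2.5 yaw 0.7 butt -85.2 z near butt 49.6 z mid 49.8 blade z 35.5 edge 119.9
top [ 638.5 -300.2] [ 24.8 114.8] 82.7
scene [ 431.6 -292.4] [194.   24.8] 13.1
scene [ 618.2 -296.2] [ 22.5 160.1] 86.3
```

View pics/e_top.png

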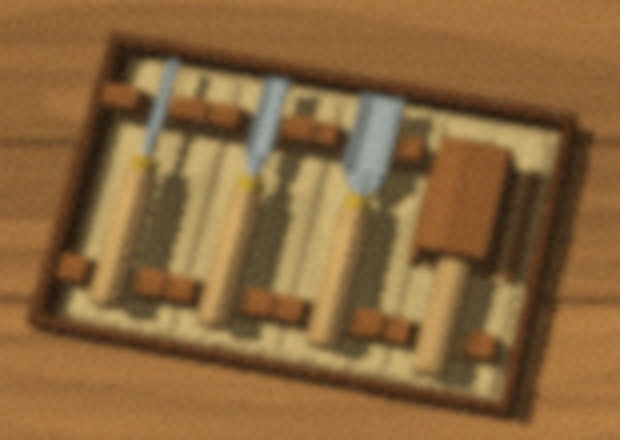

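View pics/e_scene.png

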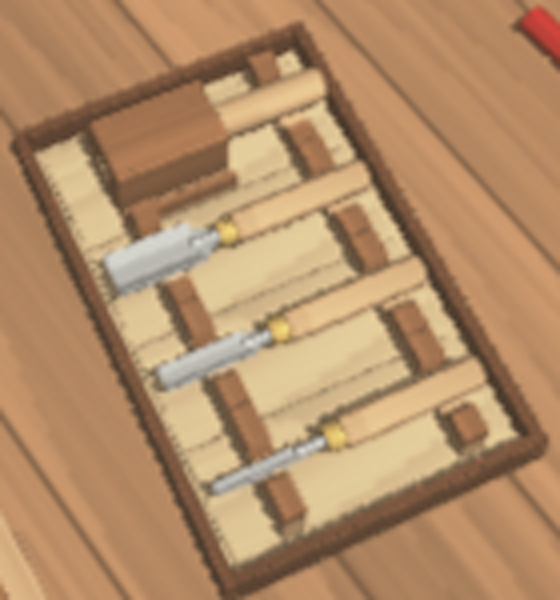

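All four pieces are down. Handle tops measure 49–50 mm (50 expected) and the mallet handle 51 mm (52 expected), yaw is under 1°, and x is within about 2 mm.

```bash
python3 -c "
from workcell import *
print(hand_in())"
```

```text
the job is handed in; nothing more can be done
None
```

The three gouges are in their matching rests (narrow, medium, wide) and the mallet is on its bed. I handed the job in at about 26 s of the 112 s allowed. I did not touch the awl, the file or the pink and red look-alikes.

**Heights:** The gouge handle tops measured 48.3–49.8 mm where fully seated is 50 mm. The mallet handle top measured about 51 mm where 52 mm is expected.

**Alignment:** All four pieces were within 1° of in line with their rests and about 2.5 mm lengthwise.

**Sideways disagreement:** The top camera put the pieces 1.0 to 2.4 mm to one side, and the scene camera put them 2.2 to 4.5 mm to the other. I put this down to each camera seeing mostly one flank of the handles. In the wrist view just before lowering, the gouges were within about 1 mm of their notches. The mallet was about 1 mm off and I corrected that as I lowered it.

**Not fully checked:** In the scene camera the awl and file measured within about 3 mm of their starting places. The top camera caught only part of the awl and missed the file, and I took the arm, parked over that side, to be the cause. I did not measure the mallet head's height at the end.

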